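Restock the sloped stamp rack

ROBOT

A 7-joint arm with a two-finger parallel gripper is mounted at the origin on the work surface. World frame = base frame: x ahead of the robot, y to its left, z up, the work surface at z = 0. Lengths are in m, angles in rad, forces in N, time in s.
With the tool pointing down it reaches from about 0.425 to 0.95 m from the base axis. Payload 16.7 kg.
Tool frame: the origin (TCP) lies midway between the tips of the shut fingers; the grasp point (between the pads) lies 19 mm behind it (manip.grip_depth is the distance from the TCP to the grasp point, in m); z points along the fingers, y is the line along which they close (so a half turn about z gives the same grasp; the last joint's range is limited). The gripper opens to 94 mm and grips with 3 to 60 N. Pads are 16 mm wide; open, the fingers measure 119 mm over their backs; the gripper's body (75 mm by 177 mm) begins 78 mm behind the grasp point.
Start: joints at [0.963, 0.426, 0.074, 1.606, -0.034, 1.111, -0.067], TCP at [0.299, -0.605, 0.205] pointing down, gripper open.
Joint ranges: [-2.85, 2.85], [-0.5, 2.14], [-1.23, 1.37], [0.21, 2.46], [-1.02, 4.16], [0.16, 2.05], [-2.73, 2.73]. Speed limits (rad/s): [1.89, 1.89, 2.39, 2.39, 3.01, 3.01, 3.01].

INTERFACE

Orientations are given as a 3x3 rotation matrix whose columns are the frame's x, y, z axes.
In Python, from plant import manip, grab_frame, workorder gives the robot as it stands. The module is installed in compiled form; this text tells all that it offers.
- The arm moves only by the tool carry_out, never from a script. Its argument "targets" is text: rows parted by semicolons, each of 6 numbers parted by spaces: the shift along the world's x, y, z as a fraction of full scale, then the turn, a rotation vector about the world's x, y, z as a fraction of full scale. A call has 1 to 20 rows; each row shifts and turns the commanded pose from where the row before left it; what a row does not reach is not made up. Full scale, the value 1, is 0.04 m for a shift and 0.12 rad for a turn. A row lasts 1/8 s, in which the tool goes at most 62.5 mm and 10.7 degrees, less where a joint would pass 70% of its speed; a pose out of reach is approached as far as the arm can. A call with a number of a shift or a turn outside -1 to 1 is refused whole. A call with a gripper value outside its range is refused whole. "jaw" is the opening, from 0 (shut) to 1 (fully open), set as the call begins (left out, the last holds). The fingers move at their own pace and stop on an object; "squeeze" is the grip in N (left out, the last holds). Time passes only in rows, so rows that do not move let the fingers close. It gives the time, the measured TCP pose, the force, the opening and the grip force at its end, in the units of the state.
- manip.get_obs(): the state, without advancing time (a new reading comes with each control period).
- grab_frame(name): name is "scene" or "side" or "wrist"; returns a dict with "pixels" (420x560x3 uint8, red, green, blue), "range_z" (420x560 float32, m along the optical axis (not along the pixel's ray), 0 where there is no reading), "camera_matrix" (3x3 intrinsics, pixels), "rvec" (rotation vector, rad) and "tvec" (3), from world to camera coordinates, as OpenCV has them; the wrist camera has in their place "mount" (4x4, takes a point from camera to tool coordinates, whose origin is the TCP and whose axes are the flange's). Camera axes: x right, y down, z forward; pixel columns grow to the right and rows downward; lengths in m; the calibration is good to about 2 mm. The wrist camera is an equidistant fisheye: a pixel r from the principal point sees the ray r / f radians off the axis. A picture is of the moment at which its call begins: read the wrist's pose just before it.
- workorder.hand_in(): hands the job in; it is judged then, once.
The state is a dict: "time_s": time; "joint_pos": joint angles; "joint_vel": joint speeds; "tau": joint torques, N m; "ee_pos": TCP position; "tcp_rot": TCP orientation; "force": force on the tool from outside, world axes, zero at the start; "moment": the same for the moment, N m; "grip_width": finger opening in m; "grasp_force": force on a finger pad.
Only numpy, scipy, OpenCV 4.12 (cv2) and the standard library are available. Lean on these libraries where they do the work, as an engineer would, in place of code of your own. Each camera call takes 0.05 s, during which the arm holds its last target. There are 200 camera calls.

TASK

Two of the four pockets in the sloped wooden rack are empty: put one of the two spare texture stamps from the table into each empty pocket, wooden foot first, and push it in against the spring until it sits fully home on the pocket's floor, without ramming it. Leave the stamps that are already stored, and everything else on the table, where they are.

Things in the scene. Friction and masses are not known exactly. Their poses are not given: they have to be found in the camera images.
- rack: Fixed sloped plywood block, 248 mm wide: four square pockets in a row along its y, 62 mm apart, 27 mm wide, 110 mm deep. Each axis rises 40 degrees above level from floor to mouth, towards rack +x. The block ends flush with the mouths and reaches 22 mm below and 19 mm above each axis, square to it. Origin at table height, below the middle of the row of pocket floors; x level, to the open side.
- pocket0_mouth (a point): centre of the square mouth of pocket 0. A window in the pocket roof, 28 to 96 mm from the floor, shows a steel leaf spring, hinged near the mouth, that hangs into the pocket: it takes some 5 to 20 N to push a stamp past it and on to the floor, and a stamp does not slide home by its own weight.
- pocket0_floor (a point): centre of the hard floor (closed lower end) of pocket 0, 110 mm down its axis from the mouth
- pocket1_mouth (a point): centre of the square mouth of pocket 1. A window in the pocket roof, 28 to 96 mm from the floor, shows a steel leaf spring, hinged near the mouth, that hangs into the pocket: it takes some 5 to 20 N to push a stamp past it and on to the floor, and a stamp does not slide home by its own weight.
- pocket1_floor (a point): centre of the hard floor (closed lower end) of pocket 1, 110 mm down its axis from the mouth
- pocket2_mouth (a point): centre of the square mouth of pocket 2. A window in the pocket roof, 28 to 96 mm from the floor, shows a steel leaf spring, hinged near the mouth, that hangs into the pocket: it takes some 5 to 20 N to push a stamp past it and on to the floor, and a stamp does not slide home by its own weight.
- pocket2_floor (a point): centre of the hard floor (closed lower end) of pocket 2, 110 mm down its axis from the mouth
- pocket3_mouth (a point): centre of the square mouth of pocket 3. A window in the pocket roof, 28 to 96 mm from the floor, shows a steel leaf spring, hinged near the mouth, that hangs into the pocket: it takes some 5 to 20 N to push a stamp past it and on to the floor, and a stamp does not slide home by its own weight.
- pocket3_floor (a point): centre of the hard floor (closed lower end) of pocket 3, 110 mm down its axis from the mouth
- stamp_a: Texture stamp, a stick 150 mm long, about 140 g. Origin mid-length on its axis; x along it to the metal head. -75 to -61 mm: round wooden foot, tapering from 24 to 16 mm at its end; to 32 mm: square beech handle, 24 mm; to 75 mm: square aluminium head, 22 mm. It is stored in a pocket or lies flat on the table as a spare. Fully home in a pocket, only its last 40 mm (the head) stands out.
- stamp_a_foot (a point): middle of the end face of that stamp's wooden foot
- stamp_b: Texture stamp, a stick 150 mm long, about 140 g. Origin mid-length on its axis; x along it to the metal head. -75 to -61 mm: round wooden foot, tapering from 24 to 16 mm at its end; to 32 mm: square beech handle, 24 mm; to 75 mm: square aluminium head, 22 mm. It is stored in a pocket or lies flat on the table as a spare. Fully home in a pocket, only its last 40 mm (the head) stands out.
- stamp_b_foot (a point): middle of the end face of that stamp's wooden foot
- stamp_c: Texture stamp, a stick 150 mm long, about 140 g. Origin mid-length on its axis; x along it to the metal head. -75 to -61 mm: round wooden foot, tapering from 24 to 16 mm at its end; to 32 mm: square beech handle, 24 mm; to 75 mm: square aluminium head, 22 mm. It is stored in a pocket or lies flat on the table as a spare. Fully home in a pocket, only its last 40 mm (the head) stands out.
- stamp_c_foot (a point): middle of the end face of that stamp's wooden foot
- stamp_d: Texture stamp, a stick 150 mm long, about 140 g. Origin mid-length on its axis; x along it to the metal head. -75 to -61 mm: round wooden foot, tapering from 24 to 16 mm at its end; to 32 mm: square beech handle, 24 mm; to 75 mm: square aluminium head, 22 mm. It is stored in a pocket or lies flat on the table as a spare. Fully home in a pocket, only its last 40 mm (the head) stands out.
- stamp_d_foot (a point): middle of the end face of that stamp's wooden foot
- tub: Bystander: empty blue plastic tub, 120 x 170 mm, 85 mm high; origin under its centre
- bowl: Bystander: white bowl, 130 mm across, 70 mm high; origin under its centre
- figure: Bystander: plaster figure, 320 mm tall, 104 mm across its foot; origin under its centre
- block: Bystander: printing block of darker wood, 70 x 50 x 40 mm with a knob on top, 70 mm high in all; origin under its centre
There are look-alikes about, which are no part of the job. Leave any blue or yellow look-alike of the stamp_b alone.

How it is judged:
By the outcome, as a careful person would: the job done as asked, in the order asked, and still so for the second after the job is handed in, with the robot touching nothing.
It also fails if it takes over 72 s, if anything falls off the work surface, if the arm or the gripper's body presses on something with over 40 N, if the wrist force passes 120 N, or if a joint passes its speed limit or range.

## Working session

There is one attempt and no reset: what is moved stays moved. The work goes in short steps, Python scripts to look and compute and a tool call to move; the robot and the scene stay as the last step left them, time stands still between calls to the robot, and variables do not carry over. Pictures are saved under pics/ and viewed, at most 10 in all, crops included, and the job is handed in when it is done.

Besides the shell and the picture viewer there is one more tool, called after "Call:" as name(argument=value, ...) on one line, values as JSON. carry_out: Moves the arm, as the interface text tells. Shift numbers are shares of 0.04 m and turn numbers shares of 0.12 rad, none past 1 either way. Its arguments: {"type":"object","properties":{"targets":{"type":"string"},"jaw":{"type":"number"},"squeeze":{"type":"number"}},"required":["targets"]}

```bash
mkdir -p pics
python3 - <<'E'
from plant import manip, grab_frame
import cv2, numpy as np, pickle
o=manip.get_obs(); print(o['time_s'],o['ee_pos'],o['tcp_rot'].round(3) if hasattr(o['tcp_rot'],'round') else o['tcp_rot'],o['grip_width'],o['force'])
d={}
for n in('scene','side','wrist'):
    f=grab_frame(n); d[n]=f
    cv2.imwrite(f'pics/{n}0.png',f['pixels'][...,::-1]); 
    print(n,{k:np.round(v,3).tolist() for k,v in f.items() if k not in('pixels','range_z')})
pickle.dump(d,open('f0.pkl','wb'))
E
```

```text
0.0 [ 0.29870593 -0.60482117  0.20476446] [[ 0.897  0.443 -0.001]
 [ 0.443 -0.897  0.001]
 [-0.    -0.001 -1.   ]] 0.093991526517179 [ 0.33331152 -0.16998862  0.55990623]
scene {'camera_matrix': [[385.425, 0.0, 282.985], [0.0, 385.425, 206.13], [0.0, 0.0, 1.0]], 'rvec': [1.979, 1.188, -0.557], 'tvec': [-0.179, -0.217, 1.533]}
side {'camera_matrix': [[512.99, 0.0, 271.418], [0.0, 512.99, 194.196], [0.0, 0.0, 1.0]], 'rvec': [0.723, -2.625, 1.132], 'tvec': [0.397, 0.269, 1.242]}
wrist {'camera_matrix': [[325.192, 0.0, 278.913], [0.0, 325.192, 203.457], [0.0, 0.0, 1.0]], 'mount': [[-0.001, -0.96, -0.28, 0.083], [1.0, -0.001, -0.001, 0.001], [0.0, -0.28, 0.96, -0.179], [0.0, 0.0, 0.0, 1.0]]}
```

View pics/scene0.png

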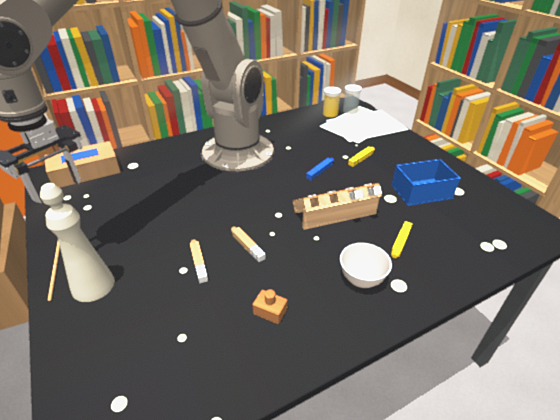

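View pics/side0.png

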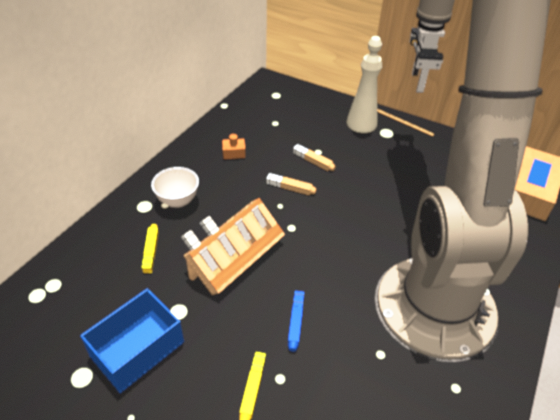

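The scene view shows spare stamps at about (198,260) and (248,243), with their white metal heads towards the camera. The rack is at (338,205). The side view shows two stored heads at (192,240) and (210,227), so the two pockets nearest the stamps look empty. The blue and yellow sticks are the look-alikes.

```bash
cat > h.py <<'E'
import numpy as np, cv2
def cloud(f):
    K=f['camera_matrix'];R=cv2.Rodrigues(np.array(f['rvec']))[0];z=f['range_z'].astype(float)
    v,u=np.mgrid[:z.shape[0],:z.shape[1]]
    c=np.stack([(u-K[0,2])/K[0,0]*z,(v-K[1,2])/K[1,1]*z,z],-1)
    p=(c-np.array(f['tvec']).ravel())@R
    p[z<=0]=np.nan
    return p
E
python3 - <<'E'
from h import *
import pickle
d=pickle.load(open('f0.pkl','rb'))
tops=[]
for n in('scene','side'):
    p=cloud(d[n]); c=d[n]['pixels']
    hi=(p[...,2]>0.006)&(p[...,2]<0.2)&(np.abs(p[...,1])<1)&(p[...,0]>.2)
    k,l,s,ce=cv2.connectedComponentsWithStats(hi.astype(np.uint8))
    for i in range(1,k):
        if s[i,4]<60: continue
        q=p[l==i]; m=q.mean(0); w,V=np.linalg.eigh(np.cov((q[:,:2]-m[:2]).T))
        print(n,ce[i].round(),s[i,4],m.round(3),'zmax',np.percentile(q[:,2],98).round(3),'ax',V[:,1].round(3),'ext',np.ptp((q[:,:2]-m[:2])@V,axis=0).round(3),c[l==i].mean(0).round())
    t=p[(np.abs(p[...,2])<.03)&(p[...,0]>.4)&(p[...,0]<1)&(np.abs(p[...,1])<.4)]; print('table z',np.median(t[:,2]))
    # ortho image, 2px per mm, region rack
    O=np.zeros((800,800,3),np.uint8)
    tops.append((p,c))
E
```

```text
scene [360. 156.] 205 [0.275 0.393 0.02 ] zmax 0.027 ax [-0.294  0.956] ext [0.027 0.155] [229. 217.  65.]
scene [319. 168.] 231 [0.275 0.205 0.02 ] zmax 0.026 ax [-0.368  0.93 ] ext [0.028 0.152] [ 60. 119. 208.]
scene [424. 181.] 2205 [0.544 0.451 0.05 ] zmax 0.085 ax [-0.086  0.996] ext [0.169 0.199] [ 42.  85. 152.]
scene [338. 205.] 2374 [0.53  0.105 0.065] zmax 0.121 ax [0.263 0.965] ext [0.124 0.258] [204. 175. 136.]
scene [400. 240.] 327 [0.705 0.209 0.022] zmax 0.026 ax [-0.547  0.837] ext [0.024 0.151] [245. 242.  75.]
scene [ 83. 267.] 2474 [ 0.477 -0.598  0.093] zmax 0.192 ax [-0.776 -0.63 ] ext [0.133 0.26 ] [200. 193. 171.]
scene [247. 244.] 410 [ 0.512 -0.189  0.02 ] zmax 0.026 ax [-0.985 -0.174] ext [0.027 0.154] [225. 214. 179.]
scene [198. 261.] 374 [ 0.512 -0.336  0.022] zmax 0.026 ax [-0.989  0.148] ext [0.024 0.152] [240. 233. 197.]
scene [364. 264.] 1632 [0.746 0.043 0.043] zmax 0.071 ax [-0.7    0.714] ext [0.128 0.13 ] [234. 231. 227.]
scene [ 52. 278.] 97 [ 0.381 -0.689  0.008] zmax 0.01 ax [-0.986  0.167] ext [0.008 0.152] [248. 226. 159.]
scene [269. 306.] 
[... 631 characters left out ...]
0.127 0.135] [234. 225. 214.]
side [291. 184.] 458 [ 0.5   -0.18   0.019] zmax 0.027 ax [-0.989 -0.149] ext [0.036 0.151] [220. 200. 154.]
side [231. 246.] 5005 [0.491 0.147 0.072] zmax 0.119 ax [0.247 0.969] ext [0.143 0.258] [237. 201. 148.]
side [150. 249.] 470 [0.692 0.229 0.021] zmax 0.027 ax [-0.543  0.84 ] ext [0.025 0.152] [241. 236.  67.]
side [133. 338.] 4006 [0.538 0.459 0.05 ] zmax 0.086 ax [-0.195  0.981] ext [0.181 0.204] [ 34.  73. 130.]
side [296. 321.] 600 [0.264 0.225 0.022] zmax 0.027 ax [-0.38   0.925] ext [0.025 0.154] [ 79. 151. 243.]
side [252. 387.] 811 [0.266 0.409 0.022] zmax 0.027 ax [-0.316  0.949] ext [0.025 0.148] [250. 248.  86.]
table z -0.00028762267808388897
```

```bash
cat > fit.py <<'E'
from h import *
import pickle
from scipy.optimize import least_squares
d=pickle.load(open('f0.pkl','rb'))
P={n:cloud(d[n]) for n in('scene','side')}
c40,s40=np.cos(np.radians(40)),np.sin(np.radians(40))
def box(l,lo,hi):
    c=(lo+hi)/2;hf=(hi-lo)/2;q=np.abs(l-c)-hf
    return np.linalg.norm(np.maximum(q,0),axis=1)+np.minimum(q.max(1),0)
def toax(q,x,y,yaw,h):
    X=(q[:,0]-x)*np.cos(yaw)+(q[:,1]-y)*np.sin(yaw);Y=-(q[:,0]-x)*np.sin(yaw)+(q[:,1]-y)*np.cos(yaw);Z=q[:,2]-h
    return np.stack([X*c40+Z*s40,Y,-X*s40+Z*c40],1)
def rack(p,q):
    l=toax(q,*p[:4]); m=l[:,2]>-15e-3
    r=box(l,np.array([-.03,-.124,-.022]),np.array([.11,.124,.019]))
    r[(l[:,0]<.0)]=0
    return r
def stamp(p,q):
    x,y,yaw=p
    X=(q[:,0]-x)*np.cos(yaw)+(q[:,1]-y)*np.sin(yaw);Y=-(q[:,0]-x)*np.sin(yaw)+(q[:,1]-y)*np.cos(yaw)
    l=np.stack([X,Y,q[:,2]-.012],1)
    return np.minimum(np.minimum(box(l,np.array([-.061,-.012,-.012]),np.array([.032,.012,.012])),box(l,np.array([.032,-.011,-.011]),np.array([.075,.011,.011]))),box(l,np.array([-.075,-.009,-.009]),np.array([-.061,.009,.009])))
def near(n,c,r,z0): 
    p=P[n]; q=p[(np.hypot(p[...,0]-c[0],p[...,1]-c[1])<r)&(p[...,2]>z0)&(p[...,2]<.2)]; return q
if __name__=='__main__':
  for s in (['scene'],['side'],['scene','side']):
    q=np.vstack([near(n,(.51,.125),.19,.02) for n in s])
    r=least_squares(rack,[.46,.135,-.26,.03],args=(q,),loss='cauchy',f_scale=.002,x_scale=[.01,.01,.1,.01])
    print(s,'rack',r.x.round(4),np.median(np.abs(r.fun)).round(4),len(q))
    for c,y0 in(((.505,-.33),-.15),((.506,-.185),.16)):
        q=np.vstack([near(n,c,.095,.006) for n in s])
        r2=least_squares(stamp,[*c,y0],args=(q,),loss='cauchy',f_scale=.0015,x_scale=[.01,.01,.1])
        print('  stamp',r2.x.round(4),np.median(np.abs(r2.fun)).round(4),len(q))
    for n in s:  # what sticks out beyond mouth
        q=P[n].reshape(-1,3); q=q[~np.isnan(q[:,0])]; l=toax(q,*r.x)
        m=(l[:,0]>.118)&(l[:,0]<.16)&(np.abs(l[:,2])<.013)&(np.abs(l[:,1])<.12)
        print(n,'heads y hist',np.histogram(l[m,1],bins=np.arange(-.12,.125,.012))[0], np.percentile(l[m,0],97))
E
python3 fit.py
```

```text
['scene'] rack [ 0.4557  0.1306 -0.1729  0.0177] 0.0054 2131
  stamp [ 0.4989 -0.3333 -0.1552] 0.0008 374
  stamp [ 0.5003 -0.1874  0.1596] 0.0008 411
scene heads y hist [ 0  0  0  0  0  0  0  0  0  0  0 35 21 12  0  0 30 20 15  0] 0.15214893490994566
['side'] rack [ 0.476   0.1295 -0.176   0.0426] 0.0011 4959
  stamp [ 0.4988 -0.3313 -0.1437] 0.0016 399
  stamp [ 0.5018 -0.1855  0.1499] 0.0014 467
side heads y hist [0 0 0 0 0 0 0 0 0 0 0 1 2 1 0 0 0 4 3 0] 0.11887005569693124
['scene', 'side'] rack [ 0.4523  0.133  -0.1769  0.0228] 0.0023 7090
  stamp [ 0.499  -0.3318 -0.1526] 0.0012 773
  stamp [ 0.5007 -0.1867  0.1553] 0.0011 878
scene heads y hist [ 0  0  0  0  0  0  0  0  0  0  0 46 28 12  0  0 42 30 14  0] 0.15157277929660257
side heads y hist [ 0  0  0  0  0  0  0  0  0  0  0 14 50 70  0  0  2 61 80  0] 0.1493130701323603
```

Run:
```python
from fit import *
a=cv2.resize(d['scene']['pixels'][165:240,280:395],None,fx=5,fy=5,interpolation=cv2.INTER_CUBIC)
b=cv2.resize(d['side']['pixels'][190:300,175:295],None,fx=5,fy=5,interpolation=cv2.INTER_CUBIC)
b=cv2.resize(b,None,fx=.4,fy=.4) if 0 else b
H=600;I=np.zeros((600,800,3),np.uint8);a=cv2.resize(a,(395,int(395*75/115)));b=cv2.resize(b,(400,int(400*110/120)));I[:a.shape[0],:395]=a;I[:b.shape[0],400:]=b
cv2.imwrite('pics/rackcrop.png',I[...,::-1])
# planes by RANSAC
rng=np.random.default_rng(0)
for n in('side','scene'):
    q=near(n,(.51,.125),.19,.008)
    for k in range(4):
        best=None
        for _ in range(800):
            t=q[rng.choice(len(q),3,False)];nn=np.cross(t[1]-t[0],t[2]-t[0]);nn/=np.linalg.norm(nn)+1e-12
            m=np.abs((q-t[0])@nn)<.002
            if best is None or m.sum()>best.sum():best=m
        t=q[best];c=t.mean(0);nn=np.linalg.svd(t-c,full_matrices=False)[2][2];nn*=np.sign(nn[2])
        print(n,best.sum(),'c',c.round(4),'n',nn.round(3),'elev',np.degrees(np.arcsin(nn[2])).round(1),'az',np.degrees(np.arctan2(nn[1],nn[0])).round(1)); q=q[~best]
```

```text
side 2129 c [0.4798 0.1391 0.07  ] n [-0.625  0.111  0.773] elev 50.6 az 170.0
side 909 c [0.4865 0.1416 0.0698] n [-0.608  0.111  0.786] elev 51.8 az 169.6
side 641 c [0.4864 0.1394 0.0796] n [-0.626  0.108  0.772] elev 50.6 az 170.2
side 430 c [0.509  0.1558 0.0802] n [-0.612  0.113  0.783] elev 51.5 az 169.6
scene 935 c [0.5364 0.1116 0.0444] n [-0.985  0.173  0.016] elev 0.9 az 170.0
scene 412 c [0.5315 0.1051 0.0943] n [ 0.74 -0.13  0.66] elev 41.3 az -10.0
scene 183 c [0.536  0.0937 0.0428] n [-0.984  0.174  0.025] elev 1.4 az 170.0
scene 149 c [0.4726 0.0017 0.0533] n [0.167 0.986 0.005] elev 0.3 az 80.4
```

View pics/rackcrop.png

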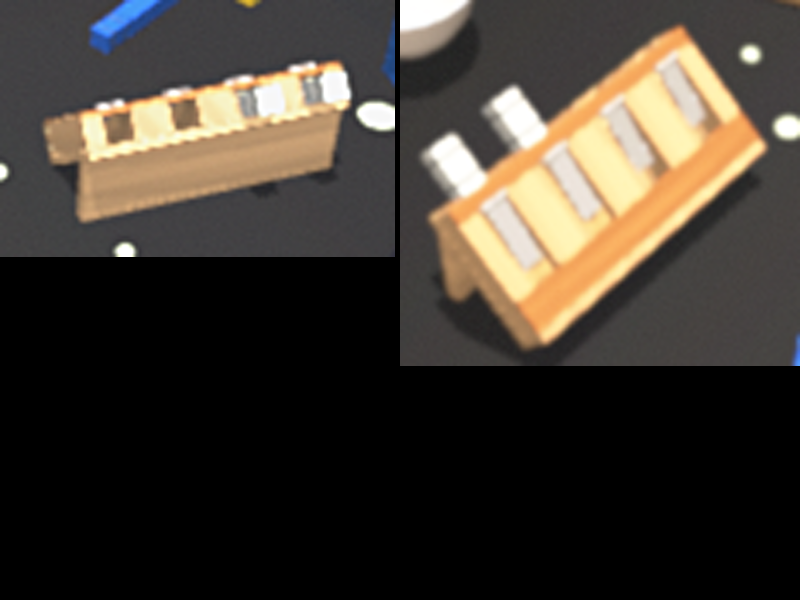

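The crop shows dark, empty mouths in the two pockets at the rack's −y end (left in the scene view). The stored heads fill the two +y pockets. A vertical leg board supports the front and was upsetting the box fit, so I'll refit without it.

```bash
cat > fit2.py <<'E'
from fit import *
def rack2(p,q):
    l=toax(q,*p)
    a=np.array
    r=box(l,a([-.05,-.124,-.022]),a([.11,.124,.019]))
    for y in(.031,.093): r=np.minimum(np.abs(r),np.abs(box(l,a([.1,y-.011,-.011]),a([.15,y+.011,.011]))))
    return r
def sel(n,p0,dd=P):
    q=P[n].reshape(-1,3) if dd is P else dd; q=q[~np.isnan(q[:,0])]; l=toax(q,*p0)
    return q[(l[:,0]>.0)&(l[:,0]<.165)&(np.abs(l[:,1])<.14)&(l[:,2]>-.013)&(l[:,2]<.03)&(q[:,2]>.01)]
if __name__=='__main__':
  for s in (['scene'],['side'],['scene','side']):
    p=[.462,.131,-.1745,.03]
    for _ in range(4):
        q=np.vstack([sel(n,p) for n in s])
        r=least_squares(rack2,p,args=(q,),loss='cauchy',f_scale=.0015,x_scale=[.01,.01,.1,.01]);p=r.x
    print(s,p.round(4),np.median(np.abs(r.fun)).round(4),len(q))
    l=toax(q,*p)
    f=(np.abs(l[:,1])<.12)
    m=f&(l[:,2]<.012)&(np.abs(l[:,0]-.11)<.006);t=f&(l[:,0]<.1)&(l[:,0]>.01)&(np.abs(l[:,2]-.019)<.008)
    print('mouth',m.sum(),np.percentile(l[m,0],[16,50,84]).round(4),'top',t.sum(),np.percentile(l[t,2],[16,50,84]).round(4))
    for y in(.031,.093):
        h=(np.abs(l[:,1]-y)<.017)&(l[:,0]>.115)&(l[:,2]>.0)
        print('head',y,h.sum(),np.percentile(l[h,1],[3,50,97]).round(4),np.percentile(l[h,2],[50,97]).round(4),np.percentile(l[h,0],97).round(4))
    e=(np.abs(l[:,1]-0)<.14)&(l[:,0]<.1);print('yext',np.percentile(l[e,1],[.5,99.5]).round(4))
E
python3 fit2.py
```

```text
['scene'] [ 0.4506  0.1315 -0.1728  0.0235] 0.0013 983
mouth 305 [0.1077 0.1099 0.1121] top 65 [0.0124 0.02   0.0222]
head 0.031 43 [0.0193 0.0242 0.0411] [0.0052 0.0098] 0.152
head 0.093 44 [0.0814 0.0864 0.1014] [0.0052 0.0104] 0.1523
yext [-0.1254  0.1071]
['side'] [ 0.452   0.1336 -0.1734  0.0229] 0.0017 4553
mouth 113 [0.1098 0.1104 0.1136] top 2762 [0.0155 0.0187 0.0213]
head 0.031 142 [0.0214 0.0341 0.0434] [0.0096 0.0145] 0.1499
head 0.093 146 [0.0834 0.0947 0.1051] [0.01   0.0141] 0.1496
yext [-0.1226  0.1253]
['scene', 'side'] [ 0.4517  0.1329 -0.1739  0.0228] 0.0017 5581
mouth 420 [0.1082 0.1103 0.1124] top 2829 [0.0154 0.0187 0.0214]
head 0.031 188 [0.0185 0.0324 0.0441] [0.0092 0.0141] 0.1508
head 0.093 194 [0.0801 0.0934 0.1058] [0.0094 0.0137] 0.1508
yext [-0.1261  0.1261]
```

```bash
cat > plan.py <<'E'
import numpy as np
from scipy.spatial.transform import Rotation as Ro
from plant import manip
RACK=(.4517,.1329,-.174,.023)   # x,y,yaw,floor height
ST={'b':(.5007,-.1867,.1553),'a':(.499,-.3318,-.1526)}
TILT,GR,T=np.radians(30),.057,.007   # tool tilt rel. to stamp normal, grip station on stamp, axis-to-TCP
def tool(xs,zs):  # stamp axis to head, stamp 'up' normal -> tool rotation
    z=-np.sin(TILT)*xs-np.cos(TILT)*zs; x=np.cos(TILT)*xs-np.sin(TILT)*zs
    return np.stack([x,np.cross(z,x),z],1)
def pick(s,up=0):
    x,y,w=ST[s];xs=np.array([np.cos(w),np.sin(w),0]);R=tool(xs,np.array([0,0,1.]))
    return np.array([x,y,.012])+GR*xs+T*R[:,2]+[0,0,up],R
def place(k,out,dy=0,dz=0):  # out: foot distance from pocket floor
    x,y,w,h=RACK;X=np.array([np.cos(w),np.sin(w),0]);Y=np.array([-X[1],X[0],0]);Z=np.array([0,0,1.])
    c,s=np.cos(np.radians(40)),np.sin(np.radians(40));a=c*X+s*Z;n=-s*X+c*Z
    R=tool(a,n);return np.array([x,y,h])+Y*(-.093+.062*k+dy)+a*(out+.075+GR)+n*dz+T*R[:,2],R
def delta(p,R):
    o=manip.get_obs();d=(p-o['ee_pos'])/.04;r=(Ro.from_matrix(R)*Ro.from_matrix(o['tcp_rot']).inv()).as_rotvec()/.12
    print('to',p.round(4),'shift',d.round(2),'turn',r.round(2),'t',o['time_s'],'F',np.round(o['force'],1))
E
python3 - <<'E'
from plan import *
delta(*pick('b',.10)); delta(*pick('b'));delta(*place(1,.14));delta(*place(0,.14))
E
```

```text
to [ 0.5536 -0.1784  0.1059] shift [ 6.37 10.66 -2.47] turn [-1.33  4.17 -2.47] t 0.15 F [-0.1  0.8 -0.6]
to [ 0.5536 -0.1784  0.0059] shift [ 6.37 10.66 -4.97] turn [-1.33  4.17 -2.47] t 0.15 F [-0.1  0.8 -0.6]
to [0.6527 0.0661 0.1909] shift [ 8.85 16.77 -0.35] turn [ 0.2  -1.47 -5.26] t 0.15 F [-0.1  0.8 -0.6]
to [0.642  0.005  0.1909] shift [ 8.58 15.25 -0.35] turn [ 0.2  -1.47 -5.26] t 0.15 F [-0.1  0.8 -0.6]
```

Call:
carry_out(targets="0 0.9 0 0 0 0;0 0.9 0 0 0 0;0 0.9 0 0 0 0;0 0.9 0 0 0 0;0.64 0.71 -0.25 -0.13 0.42 -0.25;0.64 0.71 -0.25 -0.13 0.42 -0.25;0.64 0.71 -0.25 -0.13 0.42 -0.25;0.64 0.71 -0.25 -0.13 0.42 -0.25;0.64 0.71 -0.25 -0.13 0.42 -0.25;0.64 0.71 -0.25 -0.13 0.42 -0.25;0.64 0.71 -0.25 -0.13 0.42 -0.25;0.64 0.71 -0.25 -0.13 0.42 -0.25;0.64 0.71 -0.25 -0.13 0.42 -0.25;0.64 0.71 -0.25 -0.13 0.42 -0.25;0 0 0 0 0 0;0 0 0 0 0 0", jaw=0.6)

```text
time_s: 2.15
ee_pos: [0.5545, -0.1776, 0.1051]
tcp_rot: [[0.855, 0.15, -0.497], [0.131, -0.989, -0.074], [-0.502, -0.002, -0.865]]
force: [-0.1, -0.3, 0.4]
grip_width: 0.0565
grasp_force: 0.0
```

Run:
```python
from plan import *
from plant import grab_frame
import cv2
o=manip.get_obs();print(np.round(o['joint_pos'],2),o['grip_width'])
delta(*pick('b'))
f=grab_frame('wrist');cv2.imwrite('pics/w1.png',f['pixels'][...,::-1])
```

```text
[ 0.15  0.69 -0.06  1.52  0.16  1.46 -1.38] 0.056456751027679344
to [ 0.5536 -0.1784  0.0059] shift [-0.02 -0.02 -2.48] turn [-0.02 -0.02  0.04] t 2.15 F [-0.1 -0.3  0.4]
```

View pics/w1.png

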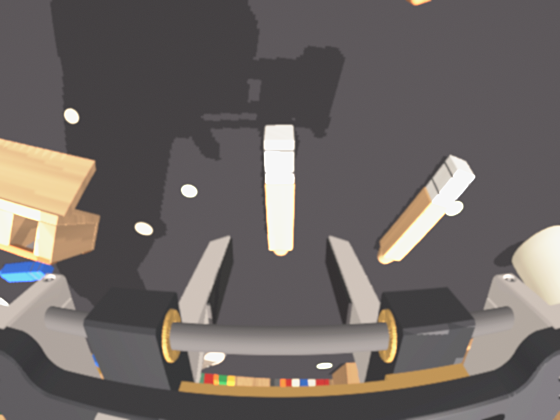

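The wrist view shows stamp b centred between the fingers (about column 280, midway between the tips at 225 and 335), with its metal head outward at row 140. Next I descend and grip.

Call:
carry_out(targets="-0.02 -0.02 -0.6 0 0 0;0 0 -0.6 0 0 0;0 0 -0.6 0 0 0;0 0 -0.4 0 0 0;0 0 -0.2 0 0 0;0 0 -0.06 0 0 0;0 0 0 0 0 0")

```text
time_s: 3.08
ee_pos: [0.5544, -0.178, 0.0074]
tcp_rot: [[0.855, 0.15, -0.496], [0.131, -0.989, -0.073], [-0.501, -0.002, -0.865]]
force: [0.4, -0.1, 0.8]
grip_width: 0.0562
grasp_force: 0.0
```

Call:
carry_out(targets="0 0 0 0 0 0;0 0 0 0 0 0;0 0 0 0 0 0;0 0 0 0 0 0;0 0 0 0 0 0;0 0 0 0 0 0;0 0 0 0 0 0", jaw=0, squeeze=45)

```text
time_s: 3.95
ee_pos: [0.5541, -0.178, 0.0071]
tcp_rot: [[0.855, 0.15, -0.496], [0.131, -0.989, -0.073], [-0.502, -0.003, -0.865]]
force: [0.6, -0.1, 2.0]
grip_width: 0.0217
grasp_force: 45.0
```

Call:
carry_out(targets="0 0 0.3 0 0 0;0 0 0.8 0 0 0;0 0 0.9 0 0 0;0 0 0.9 0 0 0;0 0 0.9 0 0 0;0 0 0 0 0 0;0 0 0 0 0 0")

```text
time_s: 4.82
ee_pos: [0.5538, -0.1779, 0.1589]
tcp_rot: [[0.855, 0.15, -0.496], [0.131, -0.989, -0.073], [-0.502, -0.003, -0.865]]
force: [0.1, 0.8, -0.7]
grip_width: 0.0215
grasp_force: 45.0
```

Run:
```python
from plan import *
from plant import grab_frame
import cv2
delta(*place(1,.16)); delta(*place(1,.13))
print(manip.get_obs()['grip_width'],manip.get_obs()['grasp_force'])
f=grab_frame('wrist');cv2.imwrite('pics/w2.png',f['pixels'][...,::-1])
```

```text
to [0.6678 0.0634 0.2038] shift [2.85 6.03 1.12] turn [-0.09 -5.86 -2.6 ] t 4.825 F [ 0.1  0.8 -0.7]
to [0.6452 0.0674 0.1845] shift [2.28 6.13 0.64] turn [-0.09 -5.86 -2.6 ] t 4.825 F [ 0.1  0.8 -0.7]
0.021496592823406106 44.98489201068878
```

Call:
carry_out(targets="0.47 0.2 0.19 -0.01 -0.59 -0.26;0.47 0.2 0.19 -0.01 -0.59 -0.26;0.47 0.2 0.19 -0.01 -0.59 -0.26;0.47 0.2 0.19 -0.01 -0.59 -0.26;0.47 0.87 0.19 -0.01 -0.59 -0.26;0.48 0.87 0.19 -0.01 -0.59 -0.26;0 0.87 0 -0.01 -0.59 -0.26;0 0.87 0 -0.01 -0.59 -0.26;0 0.87 0 -0.01 -0.59 -0.26;0 0.87 0 -0.01 -0.59 -0.26;0 0 0 0 0 0;0 0 0 0 0 0")

```text
time_s: 6.38
ee_pos: [0.6669, 0.0623, 0.2039]
tcp_rot: [[0.969, -0.173, 0.174], [-0.17, -0.985, -0.033], [0.177, 0.002, -0.984]]
force: [-0.3, -0.1, -0.4]
grip_width: 0.0215
grasp_force: 45.0
```

```bash
sed -i 's/\.057,\.007 /.057,.0057 /' plan.py
python3 - <<'E'
from plan import *
from plant import grab_frame
import cv2,pickle
o=manip.get_obs();print(np.round(o['joint_pos'],2),o['grip_width'],np.round(o['tcp_rot'],3).tolist())
delta(*place(1,.16)); 
d={n:grab_frame(n) for n in('wrist','scene','side')};pickle.dump((o,d),open('f1.pkl','wb'))
w=d['wrist']['pixels'];s=cv2.resize(d['scene']['pixels'][130:250,270:410],None,fx=2.8,fy=2.8,interpolation=cv2.INTER_CUBIC)[:,:240]
s=cv2.resize(d['scene']['pixels'][140:240,290:380],(240,267),interpolation=cv2.INTER_CUBIC);t=cv2.resize(d['side']['pixels'][170:300,150:290],(240,223),interpolation=cv2.INTER_CUBIC)
I=np.zeros((500,800,3),np.uint8);I[:420,:560]=w;I[:267,560:]=s;I[270:493,560:]=t
cv2.imwrite('pics/c3.png',I[...,::-1])
E
```

```text
[-0.15  0.33 -0.09  1.76  0.13  0.89 -2.06] 0.021473363917834797 [[0.969, -0.173, 0.174], [-0.17, -0.985, -0.033], [0.177, 0.002, -0.984]]
to [0.6676 0.0635 0.2051] shift [0.02 0.03 0.03] turn [0.02 0.02 0.  ] t 6.375 F [-0.3 -0.1 -0.4]
```

View pics/c3.png

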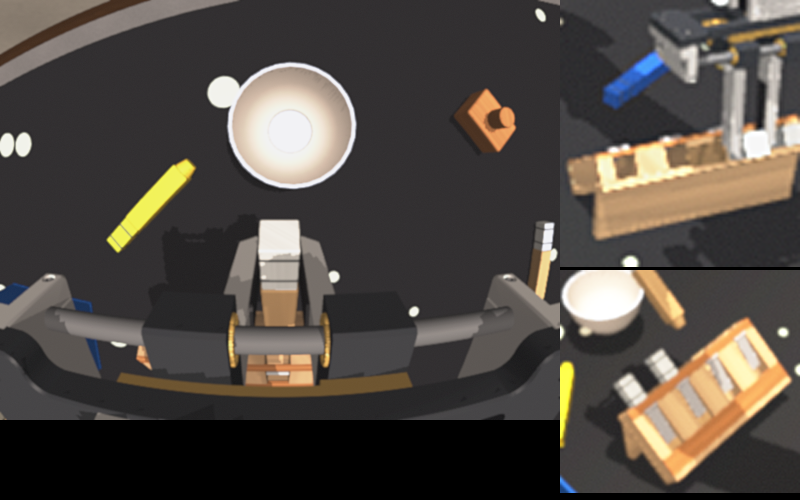

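The wrist view shows the head gripped centrally at about (280,250), and the gripper bar hides the mouth. In the side crop the held stamp is at about (665,295), out in front of the rack. I'll use the side and wrist depth to measure how the stamp sits relative to the pocket axis.

```bash
cat > held.py <<'E'
import sys,pickle
from h import *
from fit import toax
from plan import RACK
from scipy.optimize import least_squares
def wcloud(o,f):
    K=f['camera_matrix'];z=f['range_z'].astype(float);v,u=np.mgrid[:420,:560]
    x,y=(u-K[0,2])/K[0,0],(v-K[1,2])/K[1,1];r=np.hypot(x,y)+1e-9;t=np.tan(r)/r
    c=np.stack([x*t*z,y*t*z,z],-1);c[(z<=0)|(r>1.2)]=np.nan
    M=np.array(f['mount']);return (c@M[:3,:3].T+M[:3,3])@np.array(o['tcp_rot']).T+o['ee_pos']
def run(fn,k,out):
    o,d=pickle.load(open(fn,'rb'));yk=-.093+.062*k
    for n in('side','wrist','scene'):
        p=(wcloud(o,d[n]) if n=='wrist' else cloud(d[n])).reshape(-1,3);p=p[~np.isnan(p[:,0])]
        l=toax(p,*RACK)-[out+.075,yk,0]
        m=(np.abs(l[:,0])<.085)&(np.abs(l[:,1])<.02)&(np.abs(l[:,2])<.02); 
        q=l[m&(l[:,0]<.033)&(l[:,0]>-.06)]
        if len(q)<30: print(n,len(q));continue
        t=q[(q[:,2]>.007)&(np.abs(q[:,1])<.011)]
        if len(t)<10: print(n,'top',len(t));continue
        # top plane z = c0 + c1*a
        A=np.c_[np.ones(len(t)),t[:,0]];c=np.linalg.lstsq(A,t[:,2],rcond=None)[0]
        print(n,len(q),'top height',c[0].round(4),'pitch',c[1].round(3),'y 3/50/97%',np.percentile(q[:,1],[3,50,97]).round(4),'y by a',[np.median(q[(q[:,0]>a)&(q[:,0]<=a+.03),1]).round(4) for a in(-.06,-.03,0)],'a range',np.percentile(l[m,0],[1,99]).round(3))
        w=toax(p,*RACK);w=w[(np.abs(w[:,1])<.12)&(w[:,0]>.01)&(w[:,0]<.105)&(np.abs(w[:,2]-.019)<.008)]
        if len(w)>50: print('   rack top',len(w),np.median(w[:,2]).round(4))
run(sys.argv[1],int(sys.argv[2]),float(sys.argv[3]))
E
python3 held.py f1.pkl 1 .16
```

```text
side 451 top height 0.0106 pitch 0.003 y 3/50/97% [-0.012   0.0044  0.0117] y by a [np.float64(0.004), np.float64(0.005), np.float64(0.0045)] a range [-0.072  0.07 ]
   rack top 2909 0.0186
wrist 1224 top height 0.0102 pitch 0.003 y 3/50/97% [-0.0132 -0.0018  0.0094] y by a [np.float64(nan), np.float64(-0.0018), np.float64(-0.0018)] a range [-0.022  0.079]
   rack top 1019 0.018
scene top 0
  return _methods._mean(a, axis=axis, dtype=dtype,
  ret = ret.dtype.type(ret / rcount)
```

Call:
carry_out(targets="0.02 0.03 0.04 0.02 0.02 0;-0.19 0.033 -0.16 0 0 0;-0.19 0.033 -0.16 0 0 0;-0.19 0.033 -0.16 0 0 0;-0.19 0.033 -0.16 0 0 0;-0.095 0.017 -0.08 0 0 0;-0.095 0.017 -0.08 0 0 0;-0.095 0.017 -0.08 0 0 0;-0.095 0.017 -0.08 0 0 0;0 0 0 0 0 0")

```text
time_s: 7.78
ee_pos: [0.6222, 0.0721, 0.1676]
tcp_rot: [[0.97, -0.173, 0.173], [-0.171, -0.985, -0.03], [0.176, -0.001, -0.984]]
force: [0.2, -0.2, -1.2]
grip_width: 0.022
grasp_force: 45.0
```

Run:
```python
from plan import *
o=manip.get_obs();delta(*place(1,.1));print(np.round(o['moment'],2))
```

```text
to [0.6223 0.0714 0.1665] shift [ 0.   -0.02 -0.03] turn [-0.    0.02  0.  ] t 7.775 F [ 0.2 -0.2 -1.2]
[0.07 0.12 0.01]
```

Call:
carry_out(targets="-0.095 0.007 -0.09 0 0 0;-0.095 0.017 -0.08 0 0 0;-0.095 0.017 -0.08 0 0 0;-0.095 0.017 -0.08 0 0 0;0 0 0 0 0 0")

```text
time_s: 8.4
ee_pos: [0.6069, 0.0744, 0.1544]
tcp_rot: [[0.97, -0.173, 0.173], [-0.171, -0.985, -0.03], [0.175, -0.0, -0.984]]
force: [0.4, -0.4, -1.2]
grip_width: 0.0218
grasp_force: 45.0
```

Run:
```python
from plan import *
o=manip.get_obs();delta(*place(1,.08));print(np.round(o['moment'],2))
```

```text
to [0.6073 0.0741 0.1537] shift [ 0.01 -0.01 -0.02] turn [-0.    0.02  0.  ] t 8.4 F [ 0.4 -0.4 -1.2]
[0.05 0.19 0.02]
```

Call:
carry_out(targets="-0.095 0.012 -0.09 0 0 0;-0.095 0.017 -0.08 0 0 0;-0.095 0.017 -0.08 0 0 0;-0.095 0.017 -0.08 0 0 0;-0.095 0.017 -0.08 0 0 0;-0.095 0.017 -0.08 0 0 0;0 0 0 0 0 0")

```text
time_s: 9.28
ee_pos: [0.5843, 0.0783, 0.1349]
tcp_rot: [[0.97, -0.173, 0.173], [-0.171, -0.985, -0.03], [0.176, -0.001, -0.984]]
force: [0.5, -0.8, -3.0]
grip_width: 0.0216
grasp_force: 45.0
```

Run:
```python
from plan import *
o=manip.get_obs();delta(*place(1,.05));print(np.round(o['moment'],2))
```

```text
to [0.5846 0.0781 0.1344] shift [ 0.01 -0.01 -0.01] turn [-0.    0.02  0.  ] t 9.275 F [ 0.5 -0.8 -3. ]
[-0.   -0.08 -0.02]
```

Call:
carry_out(targets="-0.095 0.017 -0.08 0 0 0;-0.095 0.017 -0.08 0 0 0;-0.095 0.017 -0.08 0 0 0;-0.095 0.017 -0.08 0 0 0;0 0 0 0 0 0")

```text
time_s: 9.9
ee_pos: [0.5686, 0.081, 0.1218]
tcp_rot: [[0.97, -0.173, 0.172], [-0.17, -0.985, -0.03], [0.175, -0.0, -0.985]]
force: [0.8, -0.4, -3.5]
grip_width: 0.0217
grasp_force: 45.0
```

Run:
```python
from plan import *
o=manip.get_obs();delta(*place(1,.03));print(np.round(o['moment'],2))
```

```text
to [0.5695 0.0807 0.1215] shift [ 0.02 -0.01 -0.01] turn [-0.    0.01 -0.  ] t 9.9 F [ 0.8 -0.4 -3.5]
[ 0.04 -0.18  0.03]
```

Call:
carry_out(targets="-0.075 0.012 -0.064 0 0 0;-0.075 0.012 -0.064 0 0 0;-0.075 0.012 -0.064 0 0 0;-0.075 0.012 -0.064 0 0 0;-0.06 0.012 -0.064 0 0 0;0 0 0 0 0 0")

```text
time_s: 10.65
ee_pos: [0.5544, 0.0834, 0.1091]
tcp_rot: [[0.97, -0.173, 0.173], [-0.171, -0.985, -0.03], [0.175, -0.0, -0.985]]
force: [0.7, 0.2, -3.9]
grip_width: 0.0216
grasp_force: 45.0
```

Run:
```python
from plan import *
o=manip.get_obs();delta(*place(1,.01));print(np.round(o['moment'],2))
```

```text
to [0.5544 0.0834 0.1087] shift [ 0.   -0.   -0.01] turn [-0.    0.01  0.  ] t 10.65 F [ 0.7  0.2 -3.9]
[ 0.07 -0.09 -0.05]
```

```bash
python3 - <<'E'
from plan import *
from plant import grab_frame
import cv2,pickle
o=manip.get_obs()
d={n:grab_frame(n) for n in('wrist','scene','side')};pickle.dump((o,d),open('f2.pkl','wb'))
s=cv2.resize(d['scene']['pixels'][140:240,290:380],(400,444),interpolation=cv2.INTER_CUBIC);t=cv2.resize(d['side']['pixels'][180:300,170:290],(400,400),interpolation=cv2.INTER_CUBIC)
I=np.zeros((450,800,3),np.uint8);I[:444,:400]=s;I[:400,400:]=t
cv2.imwrite('pics/c4.png',I[...,::-1])
E
python3 held.py f2.pkl 1 .01 2>/dev/null
```

```text
side 396 top height 0.0153 pitch 0.026 y 3/50/97% [-0.0187  0.0006  0.0186] y by a [np.float64(-0.0022), np.float64(0.0), np.float64(0.0053)] a range [-0.083  0.068]
   rack top 2982 0.0185
wrist 1379 top height 0.0192 pitch -0.145 y 3/50/97% [-0.0146 -0.0005  0.014 ] y by a [np.float64(0.0135), np.float64(-0.0019), np.float64(-0.0005)] a range [-0.078  0.08 ]
   rack top 1367 0.0191
scene top 3
```

View pics/c4.png

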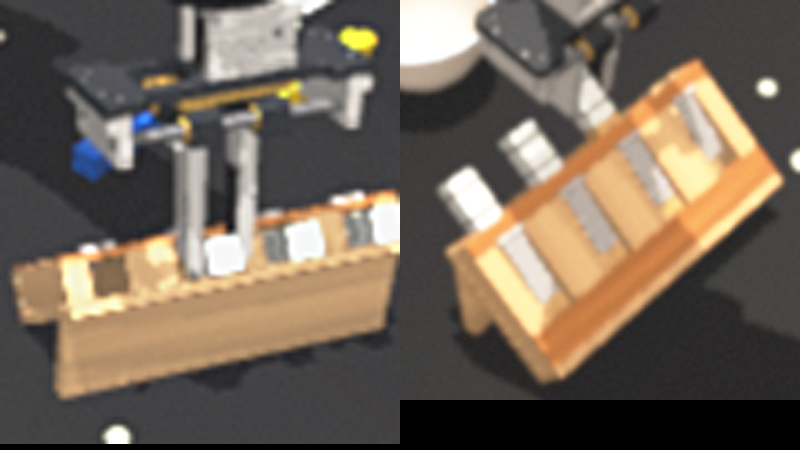

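Both crops show the stamp well inside pocket 1, in line with its stored neighbours and only about 10 mm short of home. I'll push the last stretch slowly.

Call:
carry_out(targets="-0.038 0.007 -0.032 0 0 0;-0.038 0.007 -0.032 0 0 0;-0.038 0.007 -0.032 0 0 0;0 0 0 0 0 0")

```text
time_s: 11.3
ee_pos: [0.5501, 0.0842, 0.1055]
tcp_rot: [[0.97, -0.173, 0.173], [-0.171, -0.985, -0.03], [0.176, -0.001, -0.984]]
force: [0.2, -0.7, -3.0]
grip_width: 0.0218
grasp_force: 45.0
```

Call:
carry_out(targets="-0.02 0.003 -0.016 0 0 0;-0.02 0.003 -0.016 0 0 0;-0.02 0.003 -0.016 0 0 0;0 0 0 0 0 0")

```text
time_s: 11.8
ee_pos: [0.5478, 0.0846, 0.1036]
tcp_rot: [[0.97, -0.173, 0.173], [-0.171, -0.985, -0.03], [0.176, -0.001, -0.984]]
force: [1.3, -0.3, -2.2]
grip_width: 0.0215
grasp_force: 45.0
```

Run:
```python
from plan import *
o=manip.get_obs();delta(*place(1,.0));print(np.round(o['moment'],2),o['grip_width'])
```

```text
to [0.5469 0.0847 0.1022] shift [-0.02  0.   -0.04] turn [-0.    0.02  0.  ] t 11.8 F [ 1.3 -0.3 -2.2]
[ 0.06 -0.35  0.05] 0.021539885296300822
```

Call:
carry_out(targets="-0.02 0.003 -0.016 0 0 0;-0.02 0.003 -0.016 0 0 0;0 0 0 0 0 0")

```text
time_s: 12.18
ee_pos: [0.5462, 0.0848, 0.1024]
tcp_rot: [[0.97, -0.173, 0.173], [-0.171, -0.985, -0.03], [0.176, -0.001, -0.984]]
force: [2.4, -0.3, -2.9]
grip_width: 0.0217
grasp_force: 45.0
```

Call:
carry_out(targets="-0.02 0.003 -0.016 0 0 0;0 0 0 0 0 0")

```text
time_s: 12.42
ee_pos: [0.5462, 0.0849, 0.1022]
tcp_rot: [[0.969, -0.173, 0.175], [-0.171, -0.985, -0.03], [0.177, -0.001, -0.984]]
force: [5.4, -0.9, 1.1]
grip_width: 0.0217
grasp_force: 45.0
```

Call:
carry_out(targets="-0.02 0.003 -0.016 0 0 0;0 0 0 0 0 0")

```text
time_s: 12.68
ee_pos: [0.5463, 0.0851, 0.1022]
tcp_rot: [[0.969, -0.174, 0.176], [-0.171, -0.985, -0.029], [0.179, -0.002, -0.984]]
force: [7.0, -2.4, 5.3]
grip_width: 0.0216
grasp_force: 45.0
```

Call:
carry_out(targets="-0.02 0.003 -0.016 0 0 0;-0.02 0.003 -0.016 0 0 0;-0.02 0.003 -0.016 0 0 0;0 0 0 0 0 0")

```text
time_s: 13.18
ee_pos: [0.5465, 0.0855, 0.1019]
tcp_rot: [[0.968, -0.174, 0.181], [-0.171, -0.985, -0.029], [0.183, -0.003, -0.983]]
force: [15.5, -6.0, 14.1]
grip_width: 0.0219
grasp_force: 45.0
```

Run:
```python
from plan import *
from plant import grab_frame
import pickle
from h import cloud
from fit import toax
o=manip.get_obs();delta(*place(1,.0))
d={n:grab_frame(n) for n in('scene','side')};pickle.dump((o,d),open('f3.pkl','wb'))
for n in d:
    l=toax(cloud(d[n]).reshape(-1,3),*RACK)
    for y in(-.031,.031,.093):
        q=l[(np.abs(l[:,1]-y)<.010)&(l[:,0]>.115)&(l[:,0]<.18)&(np.abs(l[:,2])<.011)]
        print(n,y,len(q),np.percentile(q[:,0],[50,90,97]).round(4))
```

```text
to [0.5469 0.0847 0.1022] shift [ 0.01 -0.02  0.01] turn [-0.01  0.08  0.01] t 13.175 F [15.5 -6.  14.1]
scene -0.031 46 [0.1498 0.1538 0.1544]
scene 0.031 46 [0.1495 0.1518 0.1523]
scene 0.093 46 [0.149  0.1512 0.1523]
side -0.031 31 [0.1267 0.1354 0.1375]
side 0.031 68 [0.1329 0.1486 0.1501]
side 0.093 77 [0.133  0.1479 0.1498]
```

Call:
carry_out(targets="0.038 -0.01 0.032 0 0 0;0.03 -0.006 0.026 0 0 0;0 0 0 0 0 0")

```text
time_s: 13.65
ee_pos: [0.5462, 0.0849, 0.1022]
tcp_rot: [[0.969, -0.173, 0.175], [-0.171, -0.985, -0.029], [0.178, -0.002, -0.984]]
force: [6.5, -1.0, 2.5]
grip_width: 0.0216
grasp_force: 45.0
```

Call:
carry_out(targets="0 0 0 0 0 0;0 0 0 0 0 0;0 0 0 0 0 0;0 0 0 0 0 0", jaw=0.45)

```text
time_s: 14.15
ee_pos: [0.5449, 0.0848, 0.1014]
tcp_rot: [[0.97, -0.173, 0.173], [-0.171, -0.985, -0.03], [0.175, -0.001, -0.984]]
force: [0.4, -0.4, -0.7]
grip_width: 0.0423
grasp_force: 0.0
```

Call:
carry_out(targets="-0.05 0.01 0.3 0 0 0;-0.1 0.02 0.6 0 0 0;-0.15 0.02 0.9 0 0 0;0 -0.9 0.9 0 0 0;0 -0.9 0 0 0 0;0 -0.9 0 0 0 0")

```text
time_s: 14.9
ee_pos: [0.5331, -0.0222, 0.2111]
tcp_rot: [[0.969, -0.173, 0.175], [-0.171, -0.985, -0.029], [0.178, -0.001, -0.984]]
force: [0.2, -0.6, -0.1]
grip_width: 0.0424
grasp_force: 0.0
```

```bash
cat > chk.py <<'E'
from plan import *
from plant import grab_frame
import pickle,cv2,sys
from h import cloud
from fit import toax
d={n:grab_frame(n) for n in('scene','side')};pickle.dump(d,open('f4.pkl','wb'))
for n in d:
    l=toax(cloud(d[n]).reshape(-1,3),*RACK)
    for y in(-.093,-.031,.031,.093):
        q=l[(np.abs(l[:,1]-y)<.010)&(l[:,0]>.115)&(l[:,0]<.18)&(np.abs(l[:,2])<.011)]
        if len(q)>5: print(n,y,len(q),np.percentile(q[:,0],[50,90,97]).round(4),'end face',np.median(q[q[:,0]>.144,0]).round(4))
E
python3 chk.py; python3 -c "
from plan import *
delta(*pick('a',.1))"
```

```text
scene -0.031 48 [0.1499 0.1525 0.1531] end face 0.1499
scene 0.031 46 [0.1491 0.1509 0.1516] end face 0.1491
scene 0.093 45 [0.1489 0.152  0.1531] end face 0.1489
side -0.031 71 [0.1344 0.1482 0.1504] end face 0.1477
side 0.031 71 [0.1341 0.1469 0.15  ] end face 0.1469
side 0.093 80 [0.1324 0.1483 0.1499] end face 0.1489
to [ 0.5525 -0.34    0.1071] shift [ 0.49 -7.88 -2.59] turn [0.96 5.76 0.21] t 15.0 F [0.  0.2 0.5]
```

Stamp b's end face is level with the stored stamps to within about 1 mm, so it's home. Next is stamp a.

Call:
carry_out(targets="0.05 -0.79 -0.1 0.1 0.58 0.02;0.05 -0.79 -0.25 0.1 0.58 0.02;0.05 -0.79 -0.28 0.1 0.58 0.02;0.05 -0.79 -0.28 0.1 0.58 0.02;0.05 -0.79 -0.28 0.1 0.58 0.02;0.05 -0.79 -0.28 0.1 0.58 0.02;0.05 -0.79 -0.28 0.1 0.58 0.02;0.05 -0.79 -0.28 0.1 0.58 0.02;0.05 -0.79 -0.28 0.1 0.58 0.02;0.04 -0.77 -0.28 0.06 0.54 0.03;0 0 0 0 0 0;0 0 0 0 0 0", jaw=0.6)

```text
time_s: 16.5
ee_pos: [0.5531, -0.3355, 0.1062]
tcp_rot: [[0.857, -0.149, -0.494], [-0.128, -0.989, 0.077], [-0.5, -0.003, -0.866]]
force: [0.4, 0.1, 0.7]
grip_width: 0.0564
grasp_force: 0.0
```

Run:
```python
from plan import *
from plant import grab_frame
import cv2
o=manip.get_obs()
f=grab_frame('wrist');cv2.imwrite('pics/w5.png',f['pixels'][...,::-1])
delta(*pick('a'))
```

```text
to [ 0.5525 -0.34    0.0071] shift [-0.02 -0.12 -2.49] turn [-0.02  0.01 -0.03] t 16.55 F [ 0.1 -0.8  1.1]
```

View pics/w5.png

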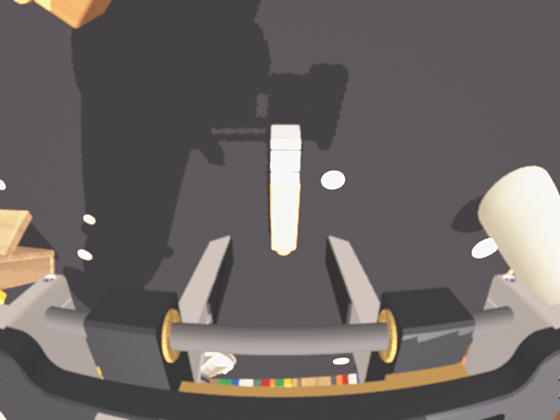

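The wrist view shows stamp a at column 285, about 5 px right of centre, which matches the −0.12 y correction. The gripper clears the figure at right.

Call:
carry_out(targets="-0.02 -0.12 -0.6 0 0 0;0 0 -0.6 0 0 -0.02;0 0 -0.6 0 0 0;0 0 -0.4 0 0 0;0 0 -0.2 0 0 0;0 0 -0.08 0 0 0;0 0 0 0 0 0")

```text
time_s: 17.42
ee_pos: [0.5521, -0.3414, 0.0071]
tcp_rot: [[0.856, -0.152, -0.494], [-0.131, -0.988, 0.078], [-0.5, -0.002, -0.866]]
force: [0.3, -0.7, 0.7]
grip_width: 0.0563
grasp_force: 0.0
```

Call:
carry_out(targets="0 0 0 0 0 0;0 0 0 0 0 0;0 0 0 0 0 0;0 0 0 0 0 0;0 0 0 0 0 0;0 0 0 0 0 0", jaw=0, squeeze=45)

```text
time_s: 18.18
ee_pos: [0.552, -0.3413, 0.0068]
tcp_rot: [[0.856, -0.152, -0.494], [-0.131, -0.988, 0.078], [-0.5, -0.002, -0.866]]
force: [0.9, 0.5, 2.2]
grip_width: 0.0223
grasp_force: 45.0
```

Call:
carry_out(targets="0 0 0.3 0 0 0;0 0 0.8 0 0 0;0 0 0.9 0 0 0;0 0 0.9 0 0 0;0 0 0.9 0 0 0;0 0 0 0 0 0")

```text
time_s: 18.92
ee_pos: [0.553, -0.342, 0.1622]
tcp_rot: [[0.858, -0.152, -0.49], [-0.132, -0.988, 0.076], [-0.496, -0.001, -0.868]]
force: [-0.1, -0.2, -1.1]
grip_width: 0.021
grasp_force: 44.9
```

Run:
```python
from plan import *
delta(*place(0,.16)); print(manip.get_obs()['grip_width'])
```

```text
to [0.6569 0.0024 0.2051] shift [2.6  8.61 1.07] turn [-0.95 -5.7  -0.17] t 18.925 F [-0.1 -0.2 -1.1]
0.02098583392397525
```

Call:
carry_out(targets="0.43 0.86 0.18 -0.1 -0.57 -0.02;0.43 0.86 0.18 -0.1 -0.57 -0.02;0.43 0.86 0.18 -0.1 -0.57 -0.02;0.43 0.86 0.18 -0.1 -0.57 -0.02;0.43 0.86 0.18 -0.1 -0.57 -0.02;0.45 0.86 0.17 -0.1 -0.57 -0.02;0 0.86 0 -0.1 -0.57 -0.02;0 0.86 0 -0.1 -0.57 -0.02;0 0.86 0 -0.08 -0.57 0;0 0.87 0 -0.07 -0.57 0;0 0 0 0 0 0;0 0 0 0 0 0")

```text
time_s: 20.42
ee_pos: [0.6555, 0.0026, 0.2013]
tcp_rot: [[0.971, -0.172, 0.165], [-0.17, -0.985, -0.027], [0.168, -0.001, -0.986]]
force: [-0.7, -0.4, -2.5]
grip_width: 0.0214
grasp_force: 44.9
```

```bash
python3 - <<'E'
from plan import *
from plant import grab_frame
import pickle
o=manip.get_obs();d={n:grab_frame(n) for n in('wrist','scene','side')};pickle.dump((o,d),open('f5.pkl','wb'))
delta(*place(0,.16)); print(np.round(o['joint_pos'],2))
E
python3 held.py f5.pkl 0 .16 2>/dev/null
```

```text
to [0.6569 0.0024 0.2051] shift [0.02 0.01 0.1 ] turn [-0.02 -0.05  0.01] t 20.575 F [ 1.  -1.8 -2. ]
[-0.16  0.31  0.04  1.8   0.05  0.87 -1.9 ]
side 432 top height 0.01 pitch -0.014 y 3/50/97% [-0.0102  0.0076  0.0143] y by a [np.float64(0.0078), np.float64(0.0086), np.float64(0.0073)] a range [-0.074  0.068]
   rack top 2978 0.0186
wrist 1273 top height 0.0097 pitch -0.011 y 3/50/97% [-0.0114  0.0001  0.0111] y by a [np.float64(nan), np.float64(0.0003), np.float64(-0.0005)] a range [-0.023  0.078]
   rack top 1396 0.0181
scene top 3
```

Call:
carry_out(targets="0.02 -0.02 0.07 -0.02 -0.1 0.01;-0.19 0.033 -0.16 0 0 0;-0.19 0.033 -0.16 0 0 0;0 0 0 0 0 0;0 0 0 0 0 0")

```text
time_s: 21.2
ee_pos: [0.6416, 0.005, 0.1917]
tcp_rot: [[0.969, -0.171, 0.178], [-0.168, -0.985, -0.029], [0.181, -0.002, -0.984]]
force: [0.0, 0.3, -2.2]
grip_width: 0.0217
grasp_force: 44.9
```

```bash
python3 - <<'E'
from plan import *
from plant import grab_frame
import pickle
o=manip.get_obs();d={n:grab_frame(n) for n in('wrist','scene','side')};pickle.dump((o,d),open('f6.pkl','wb'))
delta(*place(0,.14))
E
python3 held.py f6.pkl 0 .14 2>/dev/null
```

```text
to [0.6418 0.0051 0.1922] shift [0.   0.   0.01] turn [-0.    0.06 -0.02] t 21.35 F [ 0.2 -0.2 -1.5]
side 428 top height 0.0112 pitch -0.002 y 3/50/97% [-0.0099  0.0077  0.0145] y by a [np.float64(0.0082), np.float64(0.0081), np.float64(0.0071)] a range [-0.072  0.069]
   rack top 2969 0.0185
wrist 1184 top height 0.0108 pitch 0.006 y 3/50/97% [-0.0115 -0.      0.011 ] y by a [np.float64(nan), np.float64(0.0001), np.float64(-0.0006)] a range [-0.02  0.08]
   rack top 1733 0.0181
scene top 0
```

Call:
carry_out(targets="-0.19 0.02 -0.16 0 0 0;-0.19 0.026 -0.16 0 0 0;-0.095 0.017 -0.08 0 0 0;-0.095 0.017 -0.08 0 0 0;-0.095 0.017 -0.08 0 0 0;-0.095 0.017 -0.08 0 0 0;0 0 0 0 0 0")

```text
time_s: 22.22
ee_pos: [0.6107, 0.0096, 0.1657]
tcp_rot: [[0.969, -0.171, 0.178], [-0.168, -0.985, -0.029], [0.18, -0.002, -0.984]]
force: [-0.8, -0.9, -2.2]
grip_width: 0.0216
grasp_force: 44.9
```

Run:
```python
from plan import *
o=manip.get_obs();delta(*place(0,.1));print(np.round(o['moment'],2))
```

```text
to [0.6116 0.0104 0.1665] shift [0.02 0.02 0.02] turn [-0.    0.06 -0.02] t 22.225 F [-0.8 -0.9 -2.2]
[ 0.03  0.16 -0.01]
```

Call:
carry_out(targets="-0.095 0.02 -0.08 0 0 0;-0.095 0.017 -0.08 0 0 0;-0.095 0.017 -0.08 0 0 0;-0.095 0.017 -0.08 0 0 0;0 0 0 0 0 0")

```text
time_s: 22.85
ee_pos: [0.5954, 0.0124, 0.1529]
tcp_rot: [[0.969, -0.171, 0.178], [-0.168, -0.985, -0.029], [0.18, -0.002, -0.984]]
force: [-0.0, -0.1, -2.3]
grip_width: 0.0218
grasp_force: 44.9
```

Call:
carry_out(targets="-0.095 0.017 -0.08 0 0 0;-0.095 0.017 -0.08 0 0 0;-0.095 0.017 -0.08 0 0 0;-0.095 0.017 -0.08 0 0 0;0 0 0 0 0 0")

```text
time_s: 23.48
ee_pos: [0.5803, 0.0152, 0.1401]
tcp_rot: [[0.969, -0.171, 0.178], [-0.168, -0.985, -0.029], [0.18, -0.002, -0.984]]
force: [-0.5, -0.3, -1.9]
grip_width: 0.0214
grasp_force: 44.9
```

Run:
```python
from plan import *
o=manip.get_obs();delta(*place(0,.06));print(np.round(o['moment'],2))
```

```text
to [0.5814 0.0157 0.1408] shift [0.03 0.01 0.02] turn [-0.    0.06 -0.02] t 23.475 F [-0.5 -0.3 -1.9]
[ 0.06  0.22 -0.03]
```

Call:
carry_out(targets="-0.095 0.017 -0.08 0 0 0;-0.095 0.017 -0.08 0 0 0;-0.095 0.017 -0.08 0 0 0;-0.095 0.017 -0.08 0 0 0;-0.095 0.017 -0.08 0 0 0;0 0 0 0 0 0")

```text
time_s: 24.22
ee_pos: [0.561, 0.0186, 0.1239]
tcp_rot: [[0.969, -0.171, 0.177], [-0.168, -0.985, -0.029], [0.18, -0.001, -0.984]]
force: [0.3, 0.6, -5.1]
grip_width: 0.0214
grasp_force: 44.9
```

Call:
carry_out(targets="-0.075 0.013 -0.064 0 0 0;-0.075 0.013 -0.064 0 0 0;-0.075 0.013 -0.064 0 0 0;-0.075 0.013 -0.064 0 0 0;-0.075 0.013 -0.064 0 0 0;0 0 0 0 0 0")

```text
time_s: 24.98
ee_pos: [0.5461, 0.0212, 0.1112]
tcp_rot: [[0.969, -0.171, 0.177], [-0.168, -0.985, -0.029], [0.18, -0.001, -0.984]]
force: [1.3, 0.5, -4.1]
grip_width: 0.0214
grasp_force: 44.9
```

Run:
```python
from plan import *
o=manip.get_obs();delta(*place(0,.01));print(np.round(o['moment'],2))
```

```text
to [0.5437 0.0223 0.1087] shift [-0.06  0.03 -0.06] turn [-0.    0.05 -0.02] t 24.975 F [ 1.3  0.5 -4.1]
[ 0.1  -0.03  0.04]
```

At about 13.5 mm from the floor, I'll finish in small steps.

Call:
carry_out(targets="-0.038 0.01 -0.032 0 0 0;-0.038 0.01 -0.032 0 0 0;-0.038 0.007 -0.032 0 0 0;-0.038 0.007 -0.032 0 0 0;-0.038 0.007 -0.032 0 0 0;0 0 0 0 0 0")

```text
time_s: 25.72
ee_pos: [0.5388, 0.0227, 0.105]
tcp_rot: [[0.969, -0.171, 0.178], [-0.169, -0.985, -0.029], [0.18, -0.002, -0.984]]
force: [0.8, 0.0, -3.7]
grip_width: 0.0214
grasp_force: 44.9
```

Call:
carry_out(targets="-0.02 0.003 -0.016 0 0 0;-0.02 0.003 -0.016 0 0 0;0 0 0 0 0 0")

```text
time_s: 26.1
ee_pos: [0.5374, 0.023, 0.1038]
tcp_rot: [[0.969, -0.171, 0.178], [-0.169, -0.985, -0.029], [0.18, -0.002, -0.984]]
force: [1.4, -0.4, -3.5]
grip_width: 0.0216
grasp_force: 44.9
```

Call:
carry_out(targets="-0.02 0.003 -0.016 0 0 0;-0.02 0.003 -0.016 0 0 0;0 0 0 0 0 0")

```text
time_s: 26.48
ee_pos: [0.5357, 0.0232, 0.1025]
tcp_rot: [[0.969, -0.171, 0.178], [-0.169, -0.985, -0.029], [0.18, -0.002, -0.984]]
force: [0.8, 0.1, -2.1]
grip_width: 0.0216
grasp_force: 44.9
```

Run:
```python
from plan import *
o=manip.get_obs();delta(*place(0,.0));print(np.round(o['moment'],2))
```

```text
to [0.5362 0.0236 0.1022] shift [ 0.01  0.01 -0.01] turn [-0.    0.06 -0.02] t 26.475 F [ 0.8  0.1 -2.1]
[-0.   -0.34  0.05]
```

Call:
carry_out(targets="-0.02 0.003 -0.016 0 0 0;-0.02 0.003 -0.016 0 0 0;0 0 0 0 0 0")

```text
time_s: 26.85
ee_pos: [0.5358, 0.0235, 0.1023]
tcp_rot: [[0.968, -0.171, 0.181], [-0.169, -0.985, -0.029], [0.184, -0.003, -0.983]]
force: [6.6, -1.2, 2.8]
grip_width: 0.0214
grasp_force: 45.0
```

Call:
carry_out(targets="-0.02 0.003 -0.016 0 0 0;-0.02 0.003 -0.016 0 0 0;0 0 0 0 0 0")

```text
time_s: 27.22
ee_pos: [0.536, 0.0237, 0.1021]
tcp_rot: [[0.968, -0.171, 0.185], [-0.169, -0.985, -0.029], [0.187, -0.003, -0.982]]
force: [11.8, -2.9, 8.9]
grip_width: 0.0217
grasp_force: 45.0
```

Call:
carry_out(targets="-0.02 0.003 -0.016 0 0 0;-0.02 0.003 -0.016 0 0 0;0 0 0 0 0 0")

```text
time_s: 27.6
ee_pos: [0.536, 0.0241, 0.1018]
tcp_rot: [[0.967, -0.171, 0.188], [-0.169, -0.985, -0.028], [0.19, -0.005, -0.982]]
force: [15.9, -5.2, 15.2]
grip_width: 0.0213
grasp_force: 45.0
```

Call:
carry_out(targets="0.038 -0.01 0.032 0 0 0;0.034 -0.006 0.028 0 0 0;0 0 0 0 0 0")

```text
time_s: 27.98
ee_pos: [0.5357, 0.0235, 0.1023]
tcp_rot: [[0.968, -0.171, 0.182], [-0.169, -0.985, -0.029], [0.184, -0.003, -0.983]]
force: [8.1, -0.7, 3.7]
grip_width: 0.0217
grasp_force: 45.0
```

Call:
carry_out(targets="0 0 0 0 0 0;0 0 0 0 0 0;0 0 0 0 0 0;0 0 0 0 0 0", jaw=0.45)

```text
time_s: 28.48
ee_pos: [0.5337, 0.0233, 0.101]
tcp_rot: [[0.969, -0.171, 0.178], [-0.169, -0.985, -0.029], [0.18, -0.002, -0.984]]
force: [0.7, 0.3, -0.7]
grip_width: 0.0425
grasp_force: 0.0
```

Call:
carry_out(targets="-0.05 0.01 0.3 0 0 0;-0.1 0.02 0.6 0 0 0;-0.15 0.02 0.9 0 0 0;0 -0.9 0.9 0 0 0;0 -0.9 0 0 0 0;0 -0.9 0 0 0 0;0 -0.9 0 0 0 0;0 0 0 0 0 0")

```text
time_s: 29.48
ee_pos: [0.5216, -0.1212, 0.21]
tcp_rot: [[0.968, -0.175, 0.179], [-0.172, -0.985, -0.03], [0.181, -0.002, -0.983]]
force: [-0.3, 0.3, 0.0]
grip_width: 0.0423
grasp_force: 0.0
```

```bash
python3 chk.py
python3 - <<'E'
import pickle,cv2,numpy as np
d=pickle.load(open('f4.pkl','rb'))
I=np.zeros((420,800,3),np.uint8);I[:300,:400]=cv2.resize(d['scene']['pixels'],(400,300));I[:400,400:]=cv2.resize(d['side']['pixels'][180:300,170:290],(400,400),interpolation=cv2.INTER_CUBIC)
cv2.imwrite('pics/c6.png',I[...,::-1])
E
```

```text
scene -0.093 49 [0.1493 0.1523 0.154 ] end face 0.1493
scene -0.031 49 [0.1491 0.1523 0.154 ] end face 0.1492
scene 0.031 45 [0.1495 0.1522 0.1544] end face 0.1495
scene 0.093 47 [0.1487 0.1512 0.1522] end face 0.1487
side -0.093 72 [0.1332 0.1485 0.1505] end face 0.1479
side -0.031 74 [0.1364 0.1485 0.1502] end face 0.1482
side 0.031 71 [0.1316 0.148  0.15  ] end face 0.1482
side 0.093 74 [0.1323 0.1471 0.1499] end face 0.1482
```

View pics/c6.png

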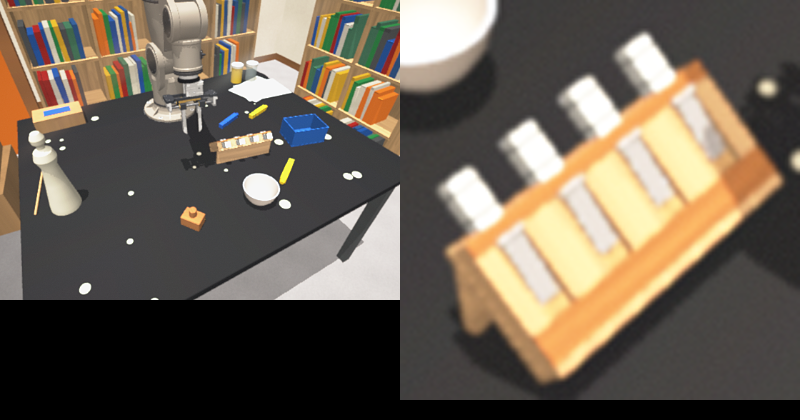

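All four heads now stand out in one even row (right crop, from (470,200) to (645,65)), with end faces within about 1 mm of each other. Nothing else on the table has moved and the arm is clear.

```bash
python3 -c "
from plant import workorder
print(workorder.hand_in())"
```

```text
the job is handed in; nothing more can be done
None
```

Both spare stamps are fully home, foot first, in the two empty pockets, level with the stored ones to about 1 mm. Nothing else was moved, and the job was handed in at about 30 s of the 72 s allowed.

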